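# Charge the slide-cover box with grinding balls

## Task

Pick up the small plastic beaker that holds six steel grinding balls, tip all the balls out of it into the square pocket of the metal slide-cover box, and stand the empty beaker back upright on the worktop. Then close the box: slide the glass cover along its guides over the pocket, without lifting it out, and push it gently but fully home, so that the stiff plunger in the end wall is pushed right in. Leave the other things where they are.

Things in the scene. Friction and masses are not known exactly. Their poses are not given: they have to be found in the camera images.
- cup: small open plastic beaker 68 mm high; body 46 to 48 mm in diameter, flared rim 55 mm over the top 5 mm; inside 40 mm wide, floor 3 mm; 30 g empty. Stands upright, the balls in it. Origin: centre of its underside, z up its axis. Grasp it across the body with the tool tilted 40 to 60 degrees from vertical: a gripper straight over the mouth blocks the pour. Not the larger beaker at the back
- ball_0: steel grinding ball, 15 mm in diameter, about 14 g; origin at its centre. One of six alike, in the small beaker at the start. Polished, slippery, rolls freely: the balls run out once the beaker is tipped 10 to 20 degrees past level
- ball_1: steel grinding ball, 15 mm in diameter, about 14 g; origin at its centre. One of six alike, in the small beaker at the start. Polished, slippery, rolls freely: the balls run out once the beaker is tipped 10 to 20 degrees past level
- ball_2: steel grinding ball, 15 mm in diameter, about 14 g; origin at its centre. One of six alike, in the small beaker at the start. Polished, slippery, rolls freely: the balls run out once the beaker is tipped 10 to 20 degrees past level
- ball_3: steel grinding ball, 15 mm in diameter, about 14 g; origin at its centre. One of six alike, in the small beaker at the start. Polished, slippery, rolls freely: the balls run out once the beaker is tipped 10 to 20 degrees past level
- ball_4: steel grinding ball, 15 mm in diameter, about 14 g; origin at its centre. One of six alike, in the small beaker at the start. Polished, slippery, rolls freely: the balls run out once the beaker is tipped 10 to 20 degrees past level
- ball_5: steel grinding ball, 15 mm in diameter, about 14 g; origin at its centre. One of six alike, in the small beaker at the start. Polished, slippery, rolls freely: the balls run out once the beaker is tipped 10 to 20 degrees past level
- box: fixed metal box 262 mm long (x), 126 mm wide (y), deck 50 mm high. Origin: centre of its underside; +x is the way the cover closes. At x -131 to 27 mm a plain apron, open at the -x end; then a square pocket, mouth 66 x 66 mm, 42 mm deep, centred at x = 60. Guide rails along both sides, inner faces 100 mm apart, 9 mm above the deck; end wall at x = 109 to 131, 23 mm above the deck
- pocket (a point): centre of the pocket's mouth, level with the deck (50 mm above the worktop); axes as the box
- push_side (a point): middle of the deck's open end, at x = -130 mm in the box, level with the deck; axes as the box
- cover: plain glass plate 96 x 96 x 6 mm, about 140 g, lying flat and loose on the apron between the rails (2 mm play each side), clear of the pocket. Origin: centre of its underside, z up. Push its rear edge (48 mm behind the origin along the box's -x) with closed fingertips 2 mm above the deck; it is stopped with its origin within 1 mm of the pocket's centre
- plunger (a joint): steel plunger with 14 mm head in the middle of the end wall, 8 mm above the deck, along the box's x; 0 m: head 12 mm out toward the pocket; 0.012: right in, a hard stop. No spring: about 4 N of friction holds it where left. Starts at 0 to 0.005. Sliding the cover takes 1 N, with the plunger 5 to 6 N; at the stop the force rises sharply. Do not press the glass with more than 40 N
- pot: white sample pot with snap lid, 54 mm in diameter, 57 mm high; bystander, loose; origin: centre of its underside
- bung: rubber stopper, 36 mm in diameter, 30 mm high; bystander, loose; origin: centre of its underside
- set_tester: fixed test stand at the back of the bench, an obstacle: base 165 (x) x 130 (y) x 20 mm with a filled ring mould on it (91 mm wide, top 70 mm above the worktop), column and rod up to 342 mm; origin: centre of its underside. Do not bring the gripper in from that side
- tape: roll of tape lying flat, 96 mm in diameter, 25 mm high; bystander, loose; origin: centre of its underside
Things that resemble listed ones, but are neither listed nor needed, are in the scene too. What is shaped like the cup but orange, purple or turquoise is not meant.

How it is judged:
On the way, in this order (a step that is already met when the one before it is completed fails the run):
1. the beaker is held tipped on its side over the pocket (angle between cup's own z axis and vertical above 1.3 rad and horizontal distance between cup and pocket below 0.14 m and height (world z) of cup above 0.06 m), for 0.1 s.
2. all six balls lie in the pocket (horizontal distance between each of ball_0, ball_1, ball_2, ball_3, ball_4, ball_5 and pocket below 0.038 m and height (world z) of each of ball_0, ball_1, ball_2, ball_3, ball_4, ball_5 below 0.04 m), for 0.2 s.
3. the glass cover is home over the pocket and the plunger is pushed in (value of joint plunger above 0.0095 m and x of cover in the frame of pocket above -0.005 m and z of cover in the frame of pocket below 0.004 m), for 0.2 s.
At the end, for the whole second after the job is handed in: All six balls lie in the pocket; the cover lies flat over it, its centre at most 5 mm short of the pocket's centre, the plunger in by at least 9.5 of its 12 mm; the small beaker stands upright (within 0.1 rad) on the worktop, at rest (all of step 2 and all of step 3 and angle between cup's own z axis and vertical below 0.1 rad and height (world z) of cup below 0.006 m and linear speed of cup below 0.02 m/s); the robot touches nothing.
It fails at once if the glass cover is pressed by the fingers with more than 40 N (contact force between the fingers and cover above 40 N).
It fails at once if the cover is lifted out of its guides (height (world z) of cover above 0.062 m).
It fails at once if the pot, the stopper or the tape roll is moved by more than 30 mm (distance of any of pot, bung, tape from where it was at the start of the episode above 0.03 m).
It also fails if it takes over 72 s, if anything falls off the work surface, if the arm or the gripper's body presses on something with over 40 N, if the wrist force passes 120 N, or if a joint passes its speed limit or range.

## Robot

A 6-joint arm with a two-finger parallel gripper is mounted at the origin on a cart in front of the work surface, level with it; the furniture and walls round the work are solid. World frame = base frame: x ahead of the robot, y to its left, z up, the work surface at z = 0. Lengths are in m, angles in rad, forces in N, time in s.
With the tool pointing down it reaches from about 0.35 to 0.975 m from the base axis. Payload 17.4 kg.
Tool frame: the origin (TCP) lies on the centre line of the jaws, within the pads' length; the fingertips stand r.tip_extent ahead of it and the grasp point (between the pads) lies 2 mm behind it (r.tip_extent is the distance from the TCP to the fingertips, in m); z points along the fingers, x is the direction in which the jaws open and shut, and the axes are right-handed (so a half turn about z gives the same grasp; the last joint's range is limited). The gripper opens to 85 mm and grips with 20 to 120 N. Pads are 22 mm wide; open, the fingers measure 114 mm over their backs; the gripper's body (76 mm by 85 mm) begins 54 mm behind the grasp point. The pads swing forward as they close: fully open they stand 13 mm farther back than shut.
Start: joints at [-1.29, 0.116, 1.442, -0, 1.584, -0.038], TCP at [0.212, -0.641, 0.216] pointing down, gripper open.
Joint ranges: [-2.83, 2.83], [-0.83, 2.19], [0.07, 2.5], [-1.14, 4.28], [0.01, 3], [-2.97, 2.97]. Speed limits (rad/s): [1.89, 1.89, 2.22, 3.14, 3.14, 3.14].

## Interface

Orientations are given as a unit quaternion [x, y, z, w].
In Python, from station import r gives the robot as it stands. Calls block until the motion is done:
- r.goto(position, orientation): joint-space move of the TCP to a pose.
- r.line_to(position, rotation=None, max_speed=0.15, contact_N=None): straight line of the TCP; rotation=None keeps the orientation; max_speed is the mean speed in m/s. With contact_N (N) it stops when the force on the tool has changed by that much, and returns True; else False.
- r.move_joints(angles): joint-space move.
- r.open() and r.close(newtons=None): open the fingers fully, or close them until they stop; newtons is the grip in N (None keeps the last).
- r.dwell(seconds).
- r.inverse_kinematics(position, orientation): joint angles nearest the present ones, or None.
- r.get_obs(): the state.
- r.get_image(name): name is "scene" or "top" or "wrist"; returns a dict with "pixels" (384x512x3 uint8, blue, green, red), "fx", "fy", "cx", "cy" (pixels), "R" (3x3) and "t" (3): a world point X has camera coordinates R X + t. Camera axes: x right, y down, z forward; pixel columns grow to the right and rows downward; lengths in m; the calibration is good to about 2 mm. A picture is of the moment at which its call begins. There is no depth.
A pose or a line that the arm cannot do raises r.IKError and nothing moves.
- r.sign_off(): hands the job in, once; it reports no verdict.
The state is a dict: "time": time; "joint_pos": joint angles; "joint_velocities": joint speeds; "joint_efforts": joint torques, N m; "ee_pos": TCP position; "tcp_rot": TCP orientation; "ft_force": force on the tool from outside, world axes, zero at the start; "ft_torque": the same for the moment, N m; "finger_gap": finger opening in m.
Only numpy, scipy, OpenCV 4.12 (cv2) and the standard library are available. Lean on these libraries where they do the work, as an engineer would, in place of code of your own. Each camera call takes 0.05 s, during which the arm holds its last target.

## Working session

There is one attempt and no reset: what is moved stays moved. The work goes in short steps, each a Python script; the robot and the scene stay as the last script left them, time stands still between calls to the robot, and variables do not carry over. Pictures are saved under pics/ and viewed, and the job is handed in when it is done.

```bash
ls; mkdir -p pics
python3 - <<'E'
from station import r
import cv2
o=r.get_obs(); print(o['time'],o['ee_pos'],o['finger_gap'],r.tip_extent)
for n in ('scene','top','wrist'):
    im=r.get_image(n); cv2.imwrite(f'pics/{n}0.png',im['pixels']); print(n,im['fx'],im['cx'],im['cy'],im['R'],im['t'])
E
```

```text
pics
0.0 [ 0.21151692 -0.6407952   0.21535318] 0.08549561294489853 0.017
scene 422.4453272796233 260.1684289783409 190.19839931956764 [[-0.72541883 -0.68830142  0.00294548]
 [-0.40630207  0.4247503  -0.80901534]
 [ 0.55559531 -0.58807171 -0.58778015]] [0.3954704  0.31416168 0.93945286]
top 466.611402336826 260.797802067621 179.24071283265437 [[-0.01772593 -0.99980722  0.0084444 ]
 [-0.99713751  0.01705646 -0.07366041]
 [ 0.07350218 -0.00972593 -0.99724763]] [-0.00973231  0.54596512  1.2283444 ]
wrist 333.36544549161044 254.68001654031906 193.67176573219953 [[ 3.12929961e-01 -9.49776006e-01 -6.14466881e-04]
 [-9.04978170e-01 -2.98366300e-01  3.03301935e-01]
 [-2.88252236e-01 -9.43561836e-02 -9.52894306e-01]] [-0.67469544 -0.038245    0.37996934]
```

View pics/scene0.png

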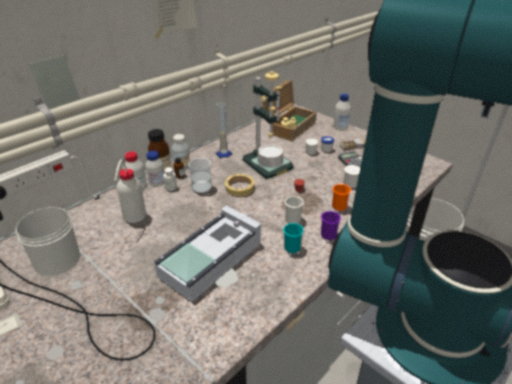

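View pics/top0.png

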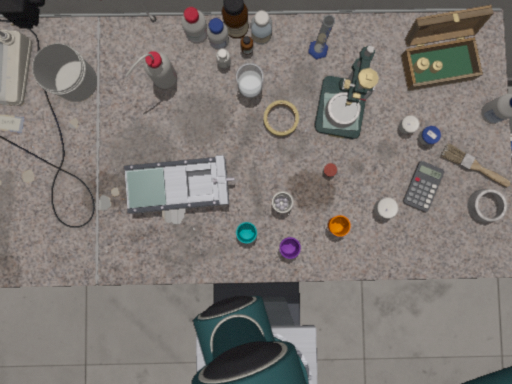

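The top view shows the clear beaker with balls at about (283,203) and the box at about (178,186), closing to the right. The decoys are turquoise (247,233), purple (290,248) and orange (340,227). Next I'll zoom in.

Run:
```python
import cv2
a=cv2.imread('pics/top0.png')
cv2.imwrite('pics/zb.png',cv2.resize(a[145:225,115:245],None,fx=6,fy=6,interpolation=cv2.INTER_CUBIC))
cv2.imwrite('pics/zc.png',cv2.resize(a[155:275,225:365],None,fx=5,fy=5,interpolation=cv2.INTER_CUBIC))
```

```text
(no output)
```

View pics/zb.png

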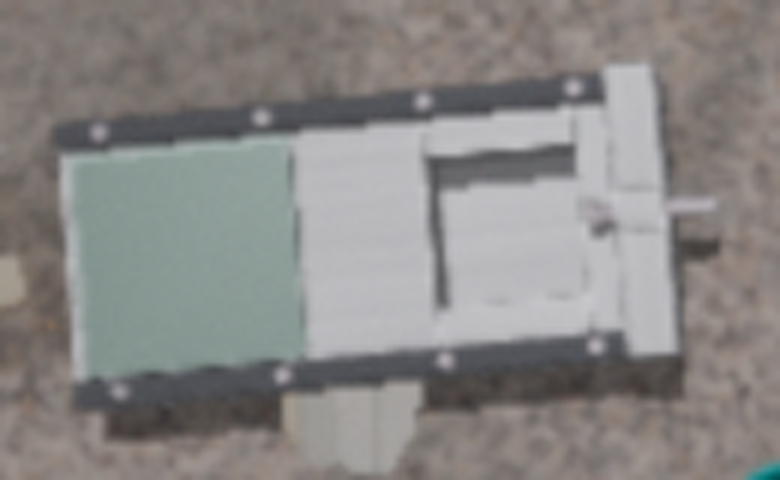

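View pics/zc.png

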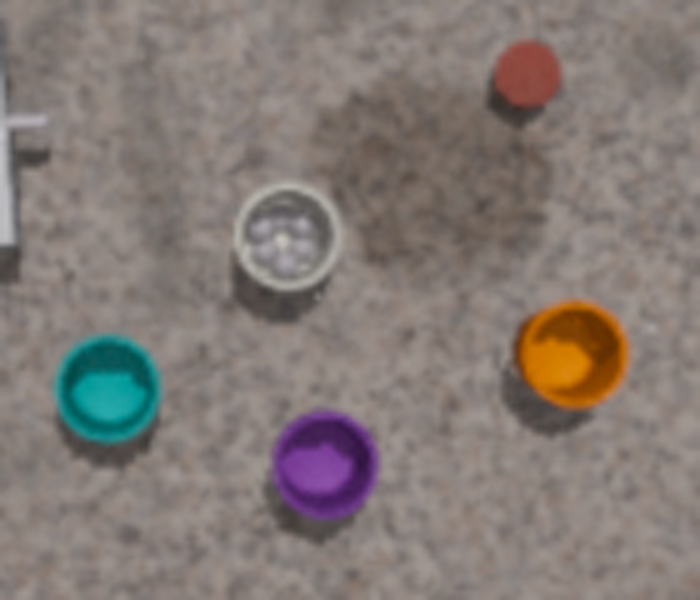

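```bash
cat > h.py <<'E'
import numpy as np, cv2
from station import r
from scipy.spatial.transform import Rotation as Ro
def ray(im,uv,z):
    R=np.array(im['R']);t=np.array(im['t']);c=-R.T@t
    d=R.T@np.array([(uv[0]-im['cx'])/im['fx'],(uv[1]-im['cy'])/im['fy'],1.])
    return c+d*(z-c[2])/d[2]
def proj(im,X):
    p=np.array(im['R'])@np.array(X)+np.array(im['t'])
    return np.array([im['fx']*p[0]/p[2]+im['cx'],im['fy']*p[1]/p[2]+im['cy']])
E
python3 - <<'E'
from h import *
im=r.get_image('top'); a=im['pixels']
z=lambda u,v,x0,y0,s:((u+.5)/s-.5+x0,(v+.5)/s-.5+y0)
print('cup top',ray(im,z(288,238,225,155,5),.068))
hsv=cv2.cvtColor(a,cv2.COLOR_BGR2HSV)
m=cv2.inRange(hsv,(60,30,90),(95,120,220)); m[:, :110]=0; m[:,200:]=0; m[:150]=0;m[215:]=0
cs,_=cv2.findContours(m,0,1); c=max(cs,key=cv2.contourArea); rc=cv2.minAreaRect(c); print(rc,cv2.contourArea(c))
cc=[ray(im,p,.056) for p in cv2.boxPoints(rc)]; print(np.round(cc,4)); print('cover',ray(im,rc[0],.056))
P=[ray(im,z(u,v,115,145,6),.05)[:2] for u,v in [(428,155),(575,145),(588,297),(440,312)]]
print('pocket',np.mean(P,0),np.round(P,4),[np.linalg.norm(P[i]-P[i-1]) for i in range(4)])
S=[ray(im,z(u,v,115,145,6),.059)[:2] for u,v in [(99,132),(262,118),(423,102),(573,88),(120,391),(283,375),(446,360),(596,346)]]
S=np.array(S);d=[S[3]-S[0],S[7]-S[4]];print('ang',[np.arctan2(x[1],x[0]) for x in d]);print(S.mean(0))
for n,u,v in [('turq',108,388),('purp',325,465),('orange',573,355)]: print(n,ray(im,z(u,v,225,155,5),.068))
print('bung',ray(im,z(528,74,225,155,5),.03))
b=r.get_image('scene'); cv2.imwrite('pics/zs.png',cv2.resize(b['pixels'][140:300,150:360],None,fx=3.8,fy=3.7,interpolation=cv2.INTER_CUBIC))
E
```

```text
cup top [ 0.48221622 -0.07260836  0.068     ]
((131.0, 204.0), (2.0, 0.0), -90.0) 0.0
[[0.4821 0.3174 0.056 ]
 [0.4821 0.3174 0.056 ]
 [0.4873 0.3174 0.056 ]
 [0.4873 0.3174 0.056 ]]
cover [0.48469999 0.3174167  0.056     ]
pocket [0.53791899 0.14176342] [[0.57   0.1762]
 [0.5733 0.1122]
 [0.5069 0.1072]
 [0.5015 0.1714]] [np.float64(0.06859999637641395), np.float64(0.06404930112329907), np.float64(0.06651924812301771), np.float64(0.06438779550801702)]
ang [np.float64(-1.494286964367092), np.float64(-1.4940055649200283)]
[0.53351025 0.20845031]
turq [0.40738509 0.02086197 0.068     ]
purp [ 0.36639472 -0.08902105  0.068     ]
orange [ 0.41987528 -0.21718095  0.068     ]
bung [ 0.56809312 -0.20434458  0.03      ]
```

View pics/zs.png

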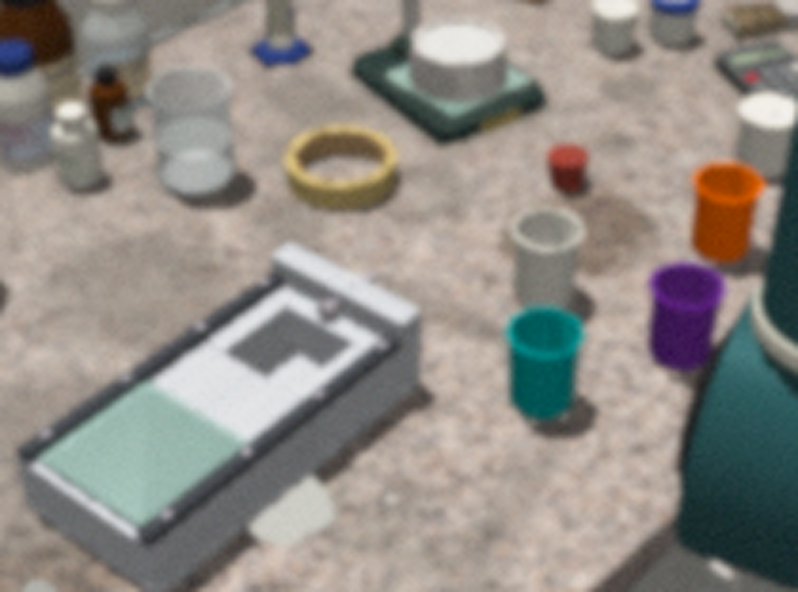

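```bash
cat >> h.py <<'E'
pk=np.array([0.538,0.1418]); ba=-1.494
bx=np.array([np.cos(ba),np.sin(ba),0]); by=np.array([-bx[1],bx[0],0])
cup=np.array([0.4822,-0.0726,0])
def quat(psi,tilt,flip=False):
    """heading psi, tilt from vertical: tool z = sin(t)h - cos(t)z ; x horizontal"""
    h=np.array([np.cos(psi),np.sin(psi),0]);z=np.sin(tilt)*h-np.array([0,0,np.cos(tilt)])
    x=np.array([-h[1],h[0],0])*(-1 if flip else 1)
    return Ro.from_matrix(np.c_[x,np.cross(z,x),z]).as_quat()
def tcp_for(g,q): # TCP so that grasp point at g (2 mm behind TCP)
    return np.array(g)+.002*Ro.from_quat(q).as_matrix()[:,2]
E
python3 - <<'E'
from h import *
D=np.pi/180
g=np.r_[cup[:2],.038]
print('grasp')
for th in (55,):
  for psi in range(-180,180,15):
    row=[]
    for f in (0,1):
      q=quat(psi*D,th*D,f); s=r.inverse_kinematics(tcp_for(g,q),q)
      row.append(None if s is None else np.round(s,2).tolist())
    if any(row):print(psi,row)
print('pour')
for psi in range(-180,180,15):
    h=np.array([np.cos(psi*D),np.sin(psi*D),0])
    g=np.r_[pk,.098]-.04*h
    row=[]
    for f in (0,1):
      q=quat(psi*D,-50*D,f); s=r.inverse_kinematics(tcp_for(g,q),q)
      row.append(None if s is None else np.round(s,2).tolist())
    if any(row):print(psi,row)
E
```

```text
grasp
-180 [[-0.13, 0.47, 1.54, -0.13, 2.09, 1.43], [-0.13, 0.47, 1.54, -0.13, 2.09, -1.71]]
-165 [[-0.05, 0.44, 1.57, -0.28, 2.04, 1.26], [-0.05, 0.44, 1.57, -0.28, 2.04, -1.88]]
-150 [[0.04, 0.4, 1.63, -0.43, 1.97, 1.1], [0.04, 0.4, 1.63, -0.43, 1.97, -2.04]]
-135 [[0.12, 0.34, 1.71, -0.56, 1.88, 0.96], [0.12, 0.34, 1.71, -0.56, 1.88, -2.19]]
-120 [[0.19, 0.26, 1.81, -0.68, 1.77, 0.83], [0.19, 0.26, 1.81, -0.68, 1.77, -2.31]]
-105 [[0.25, 0.16, 1.93, -0.8, 1.63, 0.71], [0.25, 0.16, 1.93, -0.8, 1.63, -2.43]]
-90 [[0.3, 0.04, 2.06, -0.9, 1.49, 0.6], [0.3, 0.04, 2.06, -0.9, 1.49, -2.54]]
-75 [[0.32, -0.1, 2.2, -1.0, 1.32, 0.48], [0.32, -0.1, 2.2, -1.0, 1.32, -2.67]]
-60 [[0.31, -0.26, 2.34, -1.09, 1.13, 0.32], [0.31, -0.26, 2.34, -1.09, 1.13, -2.82]]
-45 [[0.24, -0.46, 2.47, -1.12, 0.89, 0.1], None]
30 [[-0.71, -0.43, 2.45, 1.09, 1.06, 2.93], [-0.71, -0.43, 2.45, 1.09, 1.06, -0.22]]
45 [[-0.74, -0.24, 2.32, 1.04, 1.26, 2.73], [-0.74, -0.24, 2.32, 1.04, 1.26, -0.41]]
60 [[-0.73, -0.08, 2.18, 0.94, 1.43, 2.59], [-0.73, -0.08, 2.18, 0.94, 1.43, -0.55]]
75 [[-0.69, 0.06, 2.04, 0.84, 1.57,
[... 1751 characters left out ...]
 2.11, 1.31]]
45 [[0.36, 0.37, 1.52, -0.37, 2.05, -2.03], [0.36, 0.37, 1.52, -0.37, 2.05, 1.11]]
60 [[0.42, 0.32, 1.58, -0.51, 1.95, -2.21], [0.42, 0.32, 1.58, -0.51, 1.95, 0.93]]
75 [[0.47, 0.26, 1.66, -0.63, 1.83, -2.38], [0.47, 0.26, 1.66, -0.63, 1.83, 0.76]]
90 [[0.52, 0.18, 1.76, -0.74, 1.69, -2.53], [0.52, 0.18, 1.76, -0.74, 1.69, 0.61]]
105 [[0.55, 0.09, 1.86, -0.83, 1.54, -2.68], [0.55, 0.09, 1.86, -0.83, 1.54, 0.47]]
120 [[0.56, -0.02, 1.97, -0.9, 1.36, -2.82], [0.56, -0.02, 1.97, -0.9, 1.36, 0.32]]
135 [None, [0.55, -0.13, 2.07, -0.95, 1.16, 0.15]]
150 [None, [0.51, -0.25, 2.17, -0.95, 0.94, -0.05]]
165 [[0.43, -0.36, 2.25, -0.86, 0.7, 2.79], [0.43, -0.36, 2.25, -0.86, 0.7, -0.35]]
```

Run:
```python
from h import *
b=r.get_image('scene')
print(proj(b,np.r_[cup[:2],.068]),'obs',(294.1,202.5))
D=np.pi/180;q=quat(-105*D,52*D);z=Ro.from_quat(q).as_matrix()[:,2]
p=tcp_for(np.r_[cup[:2],.038],q)
q0=quat(-75*D,0.)
print(r.inverse_kinematics(p,q),r.inverse_kinematics(p-.13*z,q))
r.goto([0.2,-0.42,0.3],r.get_obs()['tcp_rot'])
r.goto(p-.15*z+[0,0,.06],q)
print(r.get_obs()['time'],r.get_obs()['ee_pos'],r.get_obs()['joint_pos'])
for n in ('scene','wrist'):
    cv2.imwrite(f'pics/{n}1.png',r.get_image(n)['pixels'])
```

```text
[293.62806025 201.50688211] obs (294.1, 202.5)
[ 0.23756713  0.13204771  1.93873135 -0.76457812  1.60681231  0.69050457] [ 0.38235618  0.15176928  1.76602192 -0.70542469  1.80867804  0.68607462]
3.4833 [0.51249605 0.03931331 0.18935225] [ 0.40067979  0.10595784  1.68950581 -0.71919585  1.91327944  0.61791522]
```

View pics/scene1.png

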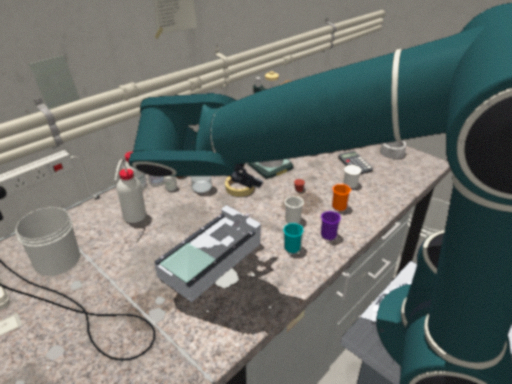

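View pics/wrist1.png

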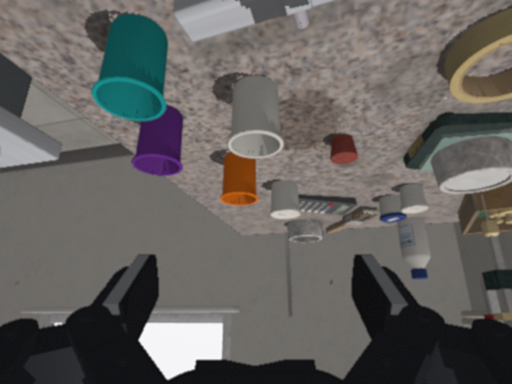

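Run:
```python
from h import *
o=r.get_obs();w=r.get_image('wrist');c=-np.array(w['R']).T@np.array(w['t'])
M=Ro.from_quat(o['tcp_rot']).as_matrix();print('cam in tool',M.T@(c-o['ee_pos']),'world',c)
# view check: cup rim centre predicted
print(proj(w,np.r_[cup[:2],.068]),proj(w,cup))
D=np.pi/180;q=quat(-105*D,52*D);z=M[:,2]
p=tcp_for(np.r_[cup[:2],.038],q)
r.line_to(p-.10*z,q,max_speed=.1)
w=r.get_image('wrist');cv2.imwrite('pics/wrist2.png',w['pixels']);print(proj(w,np.r_[cup[:2],.068]),proj(w,cup),r.get_obs()['time'])
```

```text
cam in tool [ 0.0007704  -0.07783168 -0.15821515] world [0.55810969 0.20571935 0.22553783]
[253.90884811 145.15109809] [253.94340288  87.53058642]
[253.34558102 224.84148431] [253.39941757 146.71453105] 4.825
```

View pics/wrist2.png

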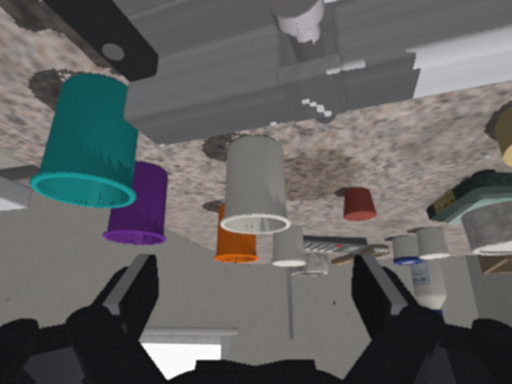

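Run:
```python
from h import *
D=np.pi/180;q=quat(-145*D,47*D);z=Ro.from_quat(q).as_matrix()[:,2]
p=tcp_for(np.r_[cup[:2],.040],q)
print(r.inverse_kinematics(p,q),r.inverse_kinematics(p-.12*z,q))
for t in (0,-30,-58,-65):
    h=bx; qq=quat(ba,t*D); print(t,r.inverse_kinematics(tcp_for(np.r_[pk,.1]-.04*h,qq),qq))
o=r.get_obs(); r.line_to(o['ee_pos']+[0.01,.02,.1])
r.goto(p-.12*z+[0,0,.03],q)
w=r.get_image('wrist');cv2.imwrite('pics/wrist3.png',w['pixels']);print(proj(w,np.r_[cup[:2],.068]),proj(w,cup),r.get_obs()['time'])
```

```text
[ 0.04357645  0.29650248  1.70069073 -0.42169048  1.85406831  1.03614431] [ 0.10719863  0.36524931  1.46628599 -0.40469348  2.02981394  1.02374578]
0 [ 2.82259864e-01 -6.66462190e-02  1.82120932e+00 -4.44089210e-16
  1.38702955e+00  2.05463537e-01]
-30 [ 0.00947248 -0.0729142   1.89616544  0.53229061  1.38599922 -0.18550689]
-58 [-0.17898971  0.06776268  1.93900387  0.96282543  1.54150381 -0.50049492]
-65 [-0.20929914  0.12110639  1.9439612   1.05466282  1.595469   -0.56462433]
[253.6250966  181.76204352] [253.82484516 117.75044399] 6.2167
```

View pics/wrist3.png

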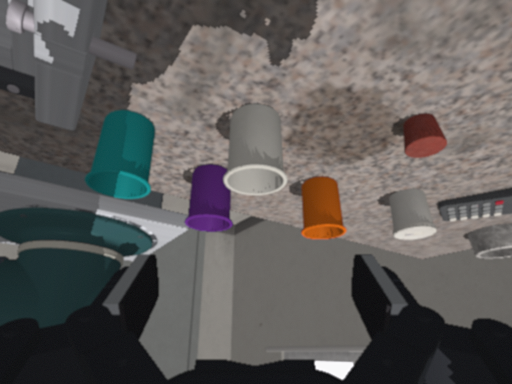

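Run:
```python
from h import *
D=np.pi/180;q=quat(-145*D,47*D);z=Ro.from_quat(q).as_matrix()[:,2]
p=tcp_for(np.r_[cup[:2],.040],q)
r.line_to(p-.10*z,q,max_speed=.15)
print(r.line_to(p,q,max_speed=.1,contact_N=8))
r.close(30); o=r.get_obs(); print(o['finger_gap'],o['ee_pos']-p,o['ft_force'])
r.line_to(p+[0,0,.02],max_speed=.05)
o=r.get_obs(); print(o['finger_gap'],o['time'],o['ft_force'])
for n in ('scene','wrist'): cv2.imwrite(f'pics/{n}4.png',r.get_image(n)['pixels'])
cv2.imwrite('pics/z4.png',np.hstack([cv2.imread('pics/scene4.png'),cv2.imread('pics/wrist4.png')])[:, :1024][::1,::1])
a=cv2.resize(cv2.imread('pics/z4.png'),(800,300)); cv2.imwrite('pics/z4.png',a)
```

```text
False
0.04359709391086606 [2.28891518e-04 2.71230894e-05 3.34710665e-04] [1.11269452 0.85218779 4.7862632 ]
0.04347789077646435 8.85 [ 0.17103749  0.11641003 -1.7718858 ]
```

View pics/z4.png

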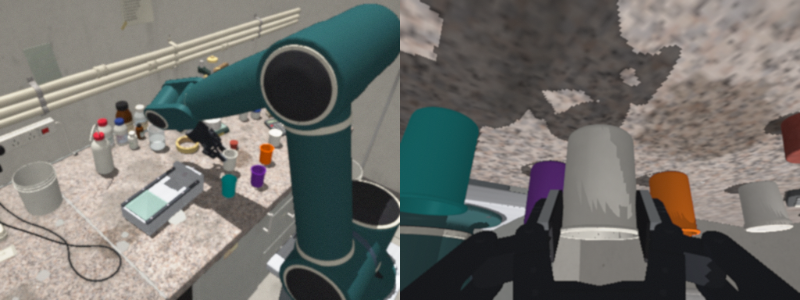

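```bash
cat >> h.py <<'E'
D=np.pi/180
E
python3 - <<'E'
from h import *
o=r.get_obs(); r.line_to(o['ee_pos']+[0,0,.12],max_speed=.12)
g=np.r_[pk,.175]-.037*bx
q=quat(ba,47*D); r.line_to(tcp_for(g,q),q,max_speed=.1)
o=r.get_obs();print(o['time'],o['finger_gap'])
for t in (30,10,-10,-28):
    q=quat(ba,t*D); r.line_to(tcp_for(g,q),q,max_speed=.05); 
    o=r.get_obs();print(t,o['time'],o['finger_gap'],o['ee_pos']-tcp_for(g,q))
for n in ('scene','wrist'): cv2.imwrite(f'pics/{n}5.png',r.get_image(n)['pixels'])
cv2.imwrite('pics/z5.png',cv2.resize(np.hstack([cv2.imread('pics/scene5.png'),cv2.imread('pics/wrist5.png')]),(800,300)))
E
```

```text
12.8167 0.04338107379194382
30 13.2667 0.04379894798070119 [-2.42661360e-05 -8.99171517e-04  3.38006635e-04]
10 13.7667 0.043507477283197926 [-0.00035801 -0.00048013 -0.00107498]
-10 14.2667 0.04347456395662169 [-0.00032772 -0.00012261 -0.00114071]
-28 14.7333 0.04318615399701618 [-0.00020593  0.0001444  -0.00071205]
```

View pics/z5.png

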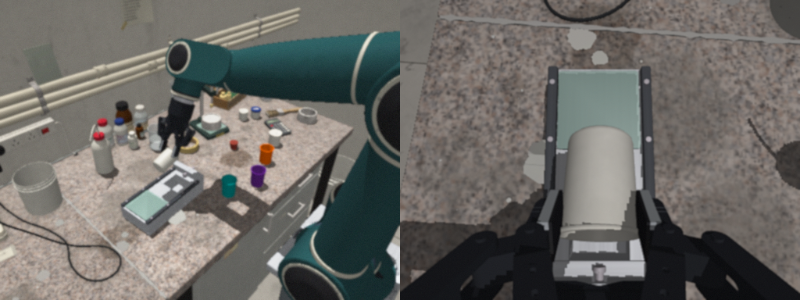

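Run:
```python
from h import *
g=np.r_[pk,.1]-.037*bx
q=quat(ba,-34*D); r.line_to(tcp_for(g,q),q,max_speed=.08)
for t in (-38,-42,-46,-50,-54,-58):
    q=quat(ba,t*D); r.line_to(tcp_for(g,q),q,max_speed=.02)
    r.dwell(.3)
o=r.get_obs();print(o['time'],o['finger_gap'],o['ft_force'])
for n in ('scene','wrist'): cv2.imwrite(f'pics/{n}6.png',r.get_image(n)['pixels'])
cv2.imwrite('pics/z6.png',np.hstack([cv2.resize(cv2.imread('pics/scene6.png')[170:320,110:310],(400,300)),cv2.resize(cv2.imread('pics/wrist6.png'),(400,300))]))
```

```text
19.2167 0.04324471373413663 [ 0.10260704 -0.51451564 -0.51458673]
```

View pics/z6.png

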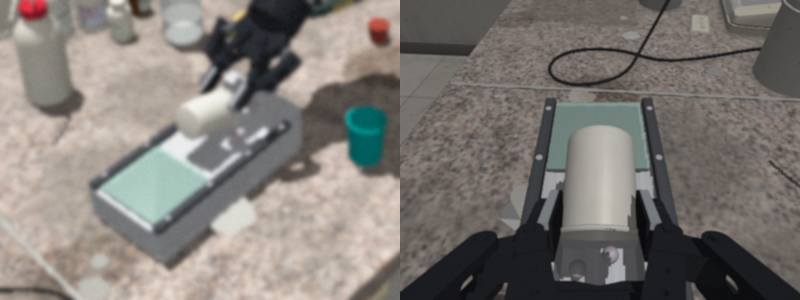

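Run:
```python
from h import *
g=np.r_[pk,.105]-.037*bx
q=quat(ba,-63*D); r.line_to(tcp_for(g,q),q,max_speed=.03); r.dwell(.5)
print(r.get_obs()['time'])
cv2.imwrite('pics/w7.png',cv2.resize(r.get_image('wrist')['pixels'][230:384,150:350],(800,600)))
cv2.imwrite('pics/t7.png',cv2.resize(r.get_image('top')['pixels'][145:225,115:245],(780,480)))
```

```text
20.1417
```

View pics/w7.png

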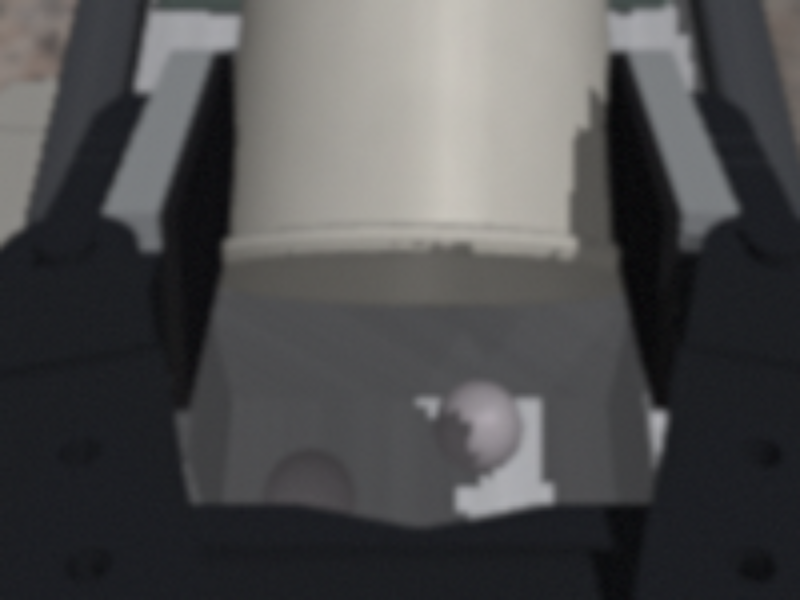

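View pics/t7.png

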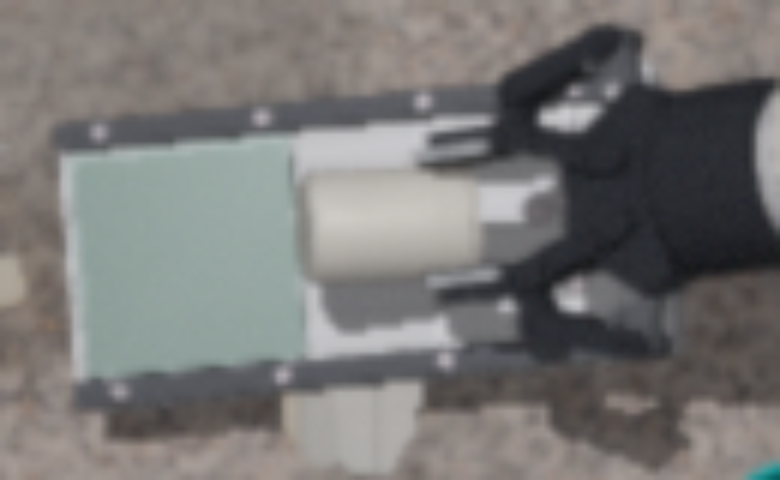

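Run:
```python
from h import *
g=np.r_[pk,.19]-.09*bx
q=quat(ba,-55*D); r.line_to(tcp_for(g,q),q,max_speed=.12)
print(r.get_obs()['time'])
w=r.get_image('wrist')['pixels'];t=r.get_image('top')['pixels'];s=r.get_image('scene')['pixels']
cv2.imwrite('pics/8.png',np.hstack([cv2.resize(w,(400,300)),cv2.resize(t[150:220,170:245],(400,373))[:300]]))
cv2.imwrite('pics/8s.png',cv2.resize(s[200:270,180:280],(800,560),interpolation=2))
```

```text
21.225
```

View pics/8.png

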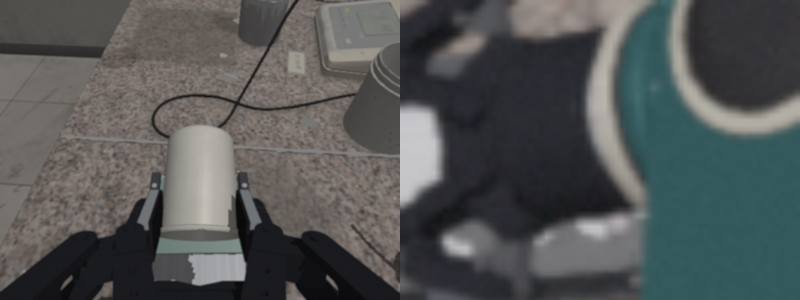

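View pics/8s.png

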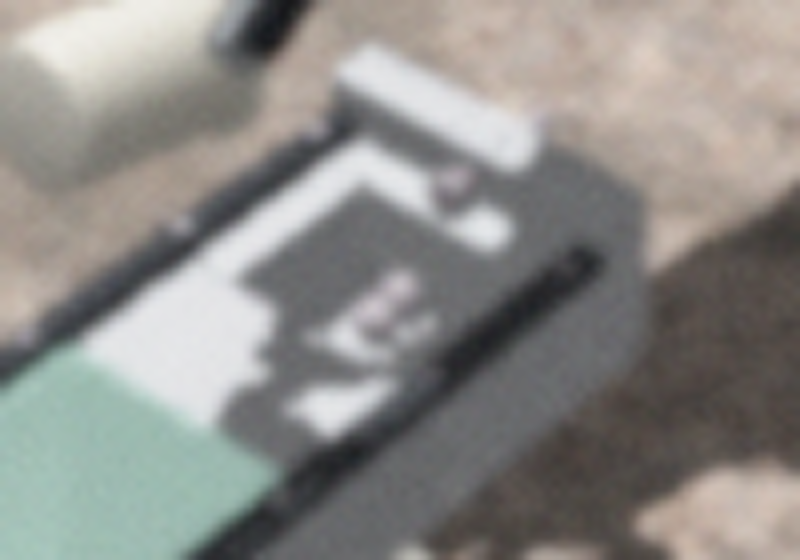

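Run:
```python
from h import *
g=np.r_[pk,.19]-.05*bx
for t in (-10,20,47):
    q=quat(ba,t*D); r.line_to(tcp_for(g,q),q,max_speed=.08)
q=quat(-145*D,47*D); r.line_to(tcp_for(np.r_[cup[:2],.14],q),q,max_speed=.14)
print(r.get_obs()['time'],r.get_obs()['ft_force'])
t=r.get_image('top')['pixels']; w=r.get_image('wrist')['pixels']
cv2.imwrite('pics/9.png',np.hstack([cv2.resize(t[150:225,120:230],(440,300),interpolation=2),cv2.resize(t[160:230,250:330],(343,300),interpolation=2)]))
```

```text
25.7083 [0.21129997 0.02561265 0.10805731]
```

View pics/9.png

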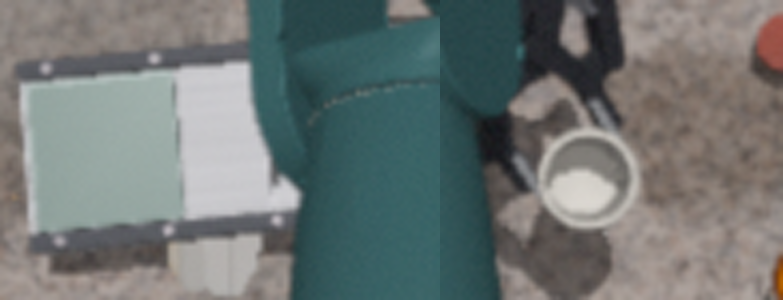

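Run:
```python
from h import *
q=quat(-145*D,47*D); z=Ro.from_quat(q).as_matrix()[:,2]; T=lambda h: tcp_for(np.r_[cup[:2],h],q)
r.line_to(T(.046),q,max_speed=.1); r.dwell(.2)
print(r.line_to(T(.036),q,max_speed=.01,contact_N=3)); o=r.get_obs(); print(o['ee_pos'][2]-T(0)[2],o['ft_force'])
r.open(); o=r.get_obs(); p=o['ee_pos']
r.line_to(p-.09*z,max_speed=.12)
r.line_to(p-.12*z+[0,0,.15],max_speed=.25)
r.goto([.40,.30,.30],quat(ba,0.))
print(r.get_obs()['time'],r.get_obs()['joint_pos'])
t=r.get_image('top')
cv2.imwrite('pics/t10.png',cv2.resize(t['pixels'][140:260,110:310],(800,480),interpolation=2))
cv2.imwrite('pics/s10.png',cv2.resize(r.get_image('scene')['pixels'][170:300,150:350],(800,520),interpolation=2))
```

```text
True
0.040386317389277664 [1.47272933 0.24314703 4.77994342]
31.3 [ 5.91292011e-01 -2.75532616e-01  1.67714050e+00 -7.22182115e-04
  1.74183697e+00  5.16132207e-01]
```

View pics/t10.png

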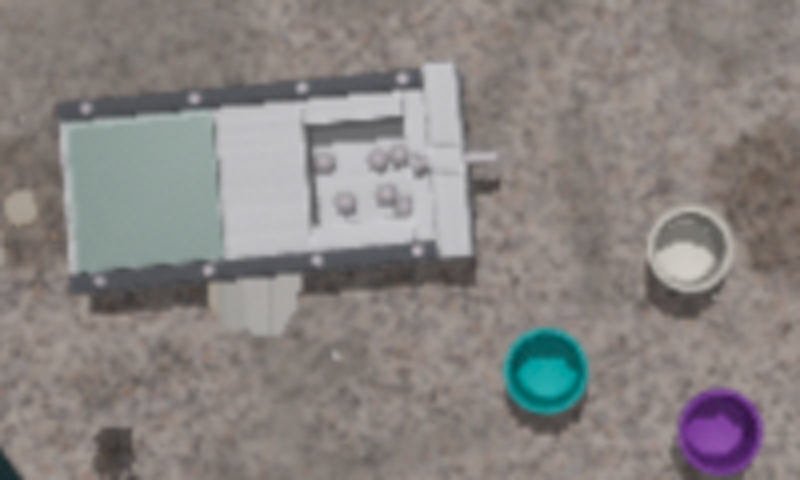

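View pics/s10.png

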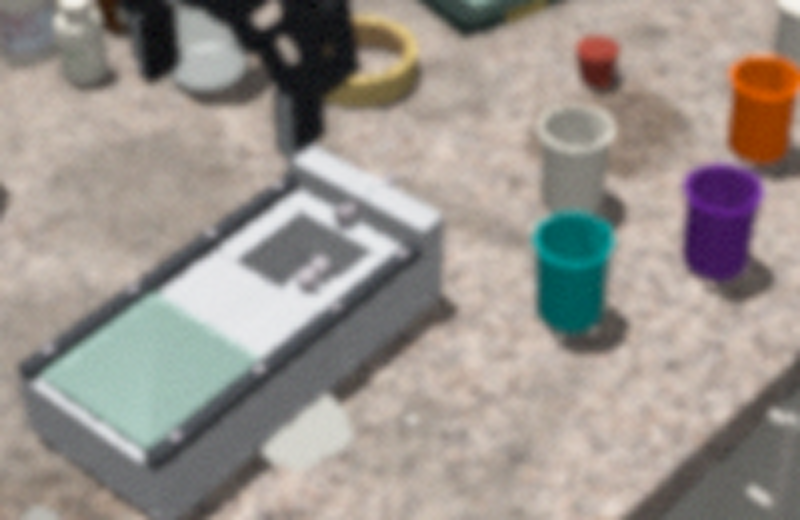

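Run:
```python
from h import *
t=r.get_image('top')
for u,v in [(68,125),(78,268),(73,197),(216,113),(224,258)]:
    X=ray(t,((u+.5)/4-.5+110,(v+.5)/4-.5+140),.056)-np.r_[pk,0]; print(X@bx,X@by)
q=quat(ba,0.); P=lambda s,z: np.r_[pk,z]+s*bx
print(r.inverse_kinematics(P(-.225,.0693),q),r.inverse_kinematics(P(-.05,.0693),q))
r.close(20); print(r.get_obs()['finger_gap'])
r.goto(P(-.225,.13),q)
w=r.get_image('wrist'); cv2.imwrite('pics/w11.png',w['pixels']); cv2.imwrite('pics/s11.png',cv2.resize(r.get_image('scene')['pixels'][120:320,60:310],(750,600),interpolation=2))
print(r.get_obs()['time'])
```

```text
-0.18411047758303858 0.047065241958525364
-0.1844968010440208 -0.04596539234576552
-0.1843280038786156 9.671812618512998e-05
-0.08803134351728605 0.04589417991892409
-0.09034127080776858 -0.048401097402045075
[ 5.72742267e-01  1.10118999e-01  1.69007048e+00 -4.44089210e-16
  1.34140317e+00  4.95945940e-01] [ 2.99535237e-01 -3.84791390e-02  1.84284601e+00 -4.44089210e-16
  1.33722578e+00  2.22738910e-01]
0.00021463761156160648
33.2
```

View pics/w11.png

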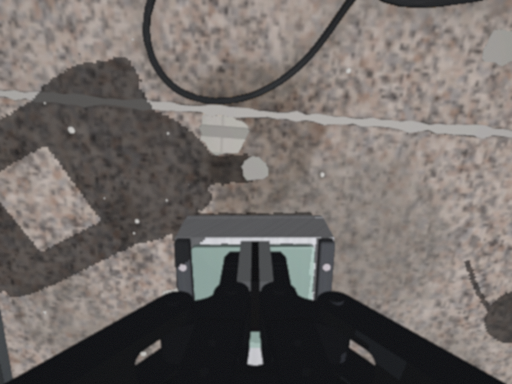

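View pics/s11.png

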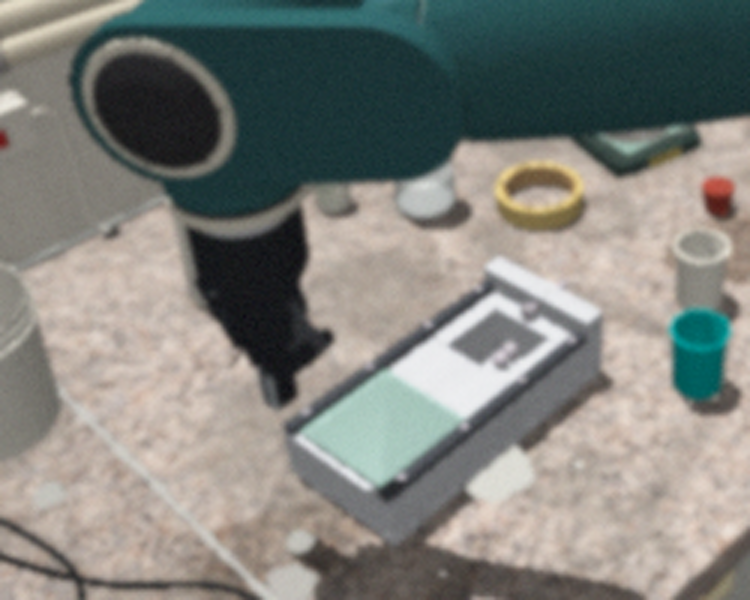

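Run:
```python
from h import *
q=quat(ba,0.); P=lambda s,z: np.r_[pk,z]+s*bx
S=lambda: ((r.get_obs()['ee_pos']-np.r_[pk,0])@bx, r.get_obs()['ee_pos'][2], r.get_obs()['ft_force']@bx, r.get_obs()['ft_force'], r.get_obs()['time'])
r.line_to(P(-.225,.0695),q,max_speed=.1); r.dwell(.2); print(S())
c=r.line_to(P(-.150,.0695),q,max_speed=.04,contact_N=8); print(c,S())
if not c:
    c=r.line_to(P(-.085,.0695),q,max_speed=.04,contact_N=10); print(c,S())
cv2.imwrite('pics/t12.png',cv2.resize(r.get_image('top')['pixels'][145:225,115:245],(780,480),interpolation=2))
```

```text
(np.float64(-0.22514805406455687), np.float64(0.07021963630704972), np.float64(-0.3833350576116691), array([-0.37921362,  0.35528864,  0.25121325]), 34.1583)
False (np.float64(-0.15014345254663514), np.float64(0.0694802528627966), np.float64(-0.317366399544913), array([-0.61167383,  0.2712377 , -1.09112913]), 36.1833)
False (np.float64(-0.08516398790135467), np.float64(0.06949513008131478), np.float64(-0.6222467641083487), array([0.82131151, 0.68728419, 0.00256601]), 37.9583)
```

View pics/t12.png

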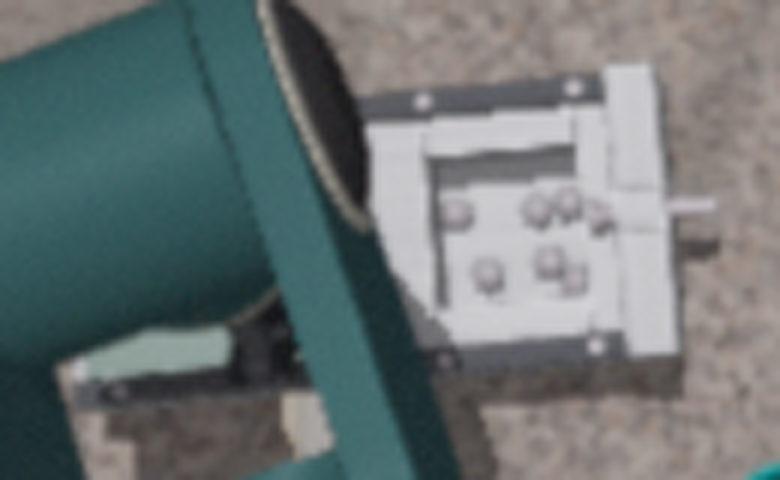

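Run:
```python
from h import *
print(r.tip_extent, r.get_obs()['finger_gap'])
s=r.get_image('scene')
cv2.imwrite('pics/s13.png',cv2.resize(s['pixels'][190:310,140:280],(770,600),interpolation=2))
cv2.imwrite('pics/w13.png',r.get_image('wrist')['pixels'])
```

```text
0.017 4.5500272837632086e-05
```

View pics/s13.png

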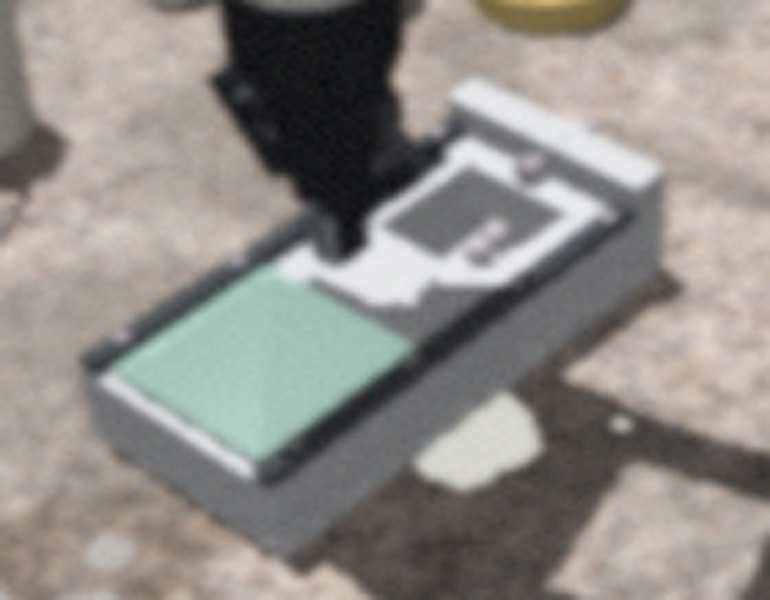

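View pics/w13.png

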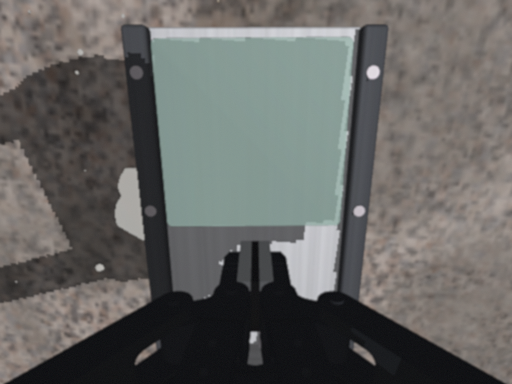

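Run:
```python
from h import *
q=quat(ba,0.); P=lambda s,z: np.r_[pk,z]+s*bx
r.line_to(P(-.058,.0695),q,max_speed=.05); r.dwell(.2)
c=r.line_to(P(-.058,.060),q,max_speed=.008,contact_N=4); o=r.get_obs(); print(c,o['ee_pos'],o['ft_force'],o['time'])
r.line_to(P(-.058,.074),q,max_speed=.05)
```

```text
False [0.53357772 0.19965146 0.06006437] [ 0.15079373  0.20943918 -0.66455002] 40.3333
```

Run:
```python
from h import *
q=quat(ba,0.); P=lambda s,z: np.r_[pk,z]+s*bx
r.line_to(P(-.058,.0615),q,max_speed=.05); r.dwell(.1)
c=r.line_to(P(-.058,.046),q,max_speed=.008,contact_N=4); o=r.get_obs(); print(c,o['ee_pos'],o['ft_force'],o['time'])
cv2.imwrite('pics/s14.png',cv2.resize(r.get_image('scene')['pixels'][190:310,140:280],(770,600),interpolation=2))
```

```text
False [0.53354091 0.19964653 0.04603713] [-1.05084534  0.30183571 -0.02505378] 43.35
```

View pics/s14.png

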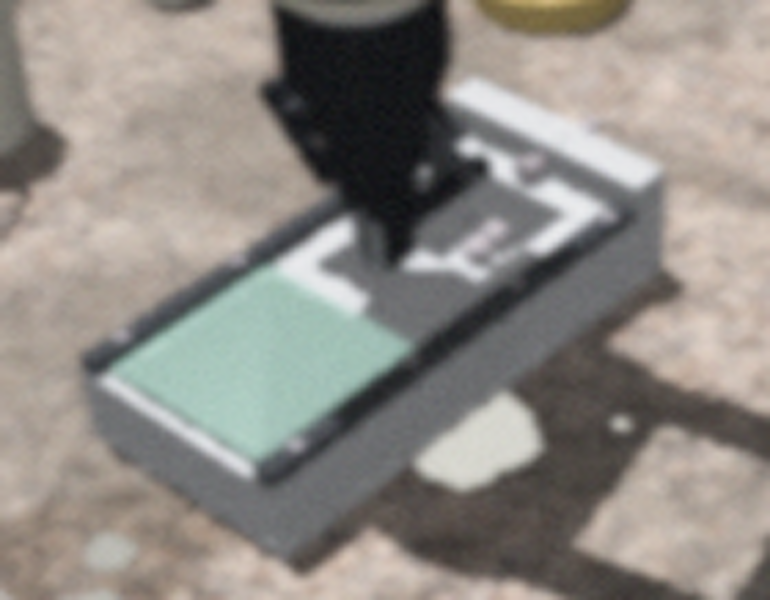

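Run:
```python
from h import *
P=lambda s,z: np.r_[pk,z]+s*bx
b=r.get_image('scene'); t=r.get_image('top')
for z in (.03,.04,.05,.06,.07): print(z,proj(b,P(-.058,z)),proj(b,P(-.085,z)))
w=r.get_image('wrist'); cv2.imwrite('pics/w14.png',w['pixels'])
for z in (.03,.05,.07): print(proj(w,P(-.058,z)))
for s,l in [(-.088,.048),(-.088,-.048),(-.033,.033)]: print(proj(w,P(s,.05)+l*by))
```

```text
0.03 [210.70672218 250.79151753] [203.29556063 256.52552723]
0.04 [210.45257855 247.99559108] [202.99700406 253.71682052]
0.05 [210.19569175 245.16948592] [202.69517389 250.87731694]
0.06 [209.93601711 242.31271079] [202.39001597 248.00650719]
0.07 [209.67350901 239.42476369] [202.08147496 245.10387066]
[253.24586011 231.28671707]
[253.07535432 247.3863508 ]
[252.86184826 267.5461903 ]
[352.30032932 191.22212457]
[153.62811202 191.30578969]
[315.05502374 289.74564391]
```

View pics/w14.png

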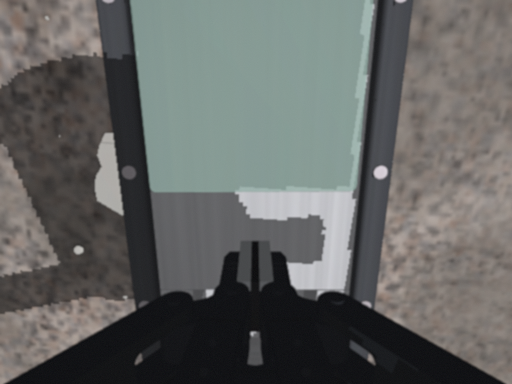

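Run:
```python
from h import *
q=quat(ba,0.); P=lambda s,z: np.r_[pk,z]+s*bx
c=r.line_to(P(-.058,.022),q,max_speed=.015,contact_N=4); o=r.get_obs(); print(c,o['ee_pos'],o['ft_force'],o['time'],o['finger_gap'])
cv2.imwrite('pics/s15.png',cv2.resize(r.get_image('scene')['pixels'][190:310,140:280],(770,600),interpolation=2))
```

```text
True [0.53360779 0.19963297 0.03483786] [-0.9457723   0.54062778  5.41736577] 44.4167 8.823762006106954e-05
```

View pics/s15.png

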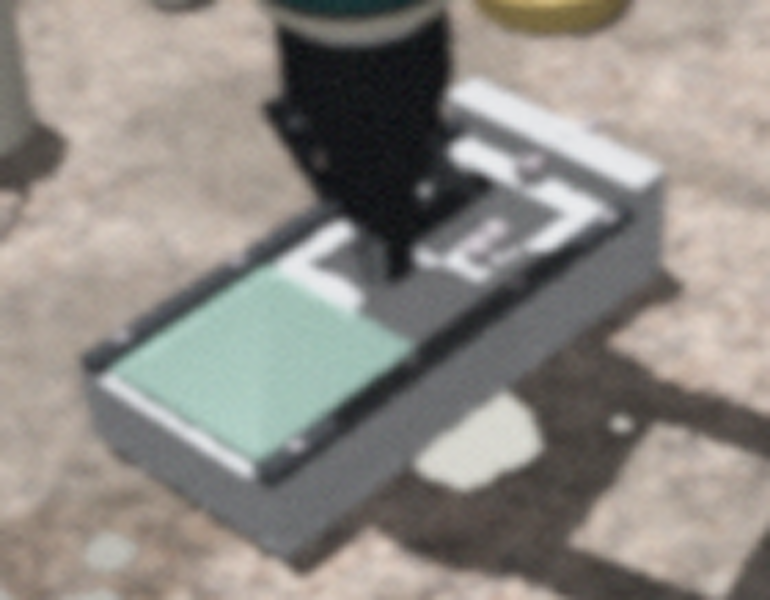

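Run:
```python
from h import *
q=quat(ba,0.); P=lambda s,z: np.r_[pk,z]+s*bx
def S():
    o=r.get_obs(); print('s %.4f z %.4f Fx %.2f t %.2f'%((o['ee_pos']-np.r_[pk,0])@bx,o['ee_pos'][2],o['ft_force']@bx,o['time']),np.round(o['ft_force'],1))
r.line_to(P(-.058,.072),q,max_speed=.1)
r.line_to(P(-.218,.072),q,max_speed=.15)
r.line_to(P(-.218,.0375),q,max_speed=.06); r.dwell(.1); S()
c=r.line_to(P(-.150,.0375),q,max_speed=.04,contact_N=10); print(c); S()
cv2.imwrite('pics/s16.png',cv2.resize(r.get_image('scene')['pixels'][190:310,140:280],(770,600),interpolation=2))
```

```text
s -0.2181 z 0.0380 Fx -0.17 t 47.03 [ 0.3  0.2 -0.1]
False
s -0.1501 z 0.0375 Fx 0.01 t 48.88 [0.5 0.  0.4]
```

View pics/s16.png

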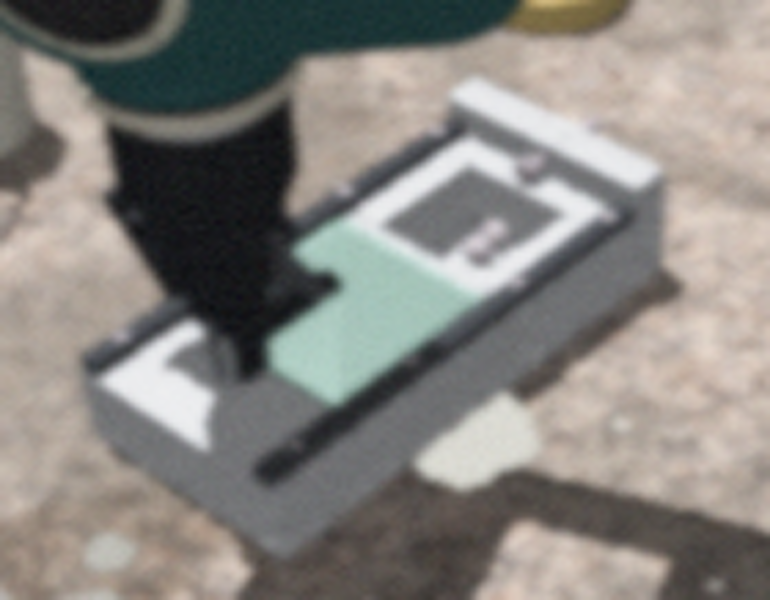

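Run:
```python
from h import *
q=quat(ba,0.); P=lambda s,z: np.r_[pk,z]+s*bx
def S():
    o=r.get_obs(); print('s %.4f z %.4f Fx %.2f t %.2f'%((o['ee_pos']-np.r_[pk,0])@bx,o['ee_pos'][2],o['ft_force']@bx,o['time']),np.round(o['ft_force'],1))
c=r.line_to(P(-.083,.0375),q,max_speed=.04,contact_N=10); print(c); S()
if not c:
    c=r.line_to(P(-.052,.0375),q,max_speed=.009,contact_N=14); print(c); S()
cv2.imwrite('pics/s17.png',cv2.resize(r.get_image('scene')['pixels'][190:310,140:280],(770,600),interpolation=2))
cv2.imwrite('pics/t17.png',cv2.resize(r.get_image('top')['pixels'][145:225,115:245],(780,480),interpolation=2))
```

```text
False
s -0.0831 z 0.0375 Fx 0.58 t 50.76 [ 0.  -0.6 -0.3]
True
s -0.0583 z 0.0374 Fx -6.10 t 53.26 [0.6 6.2 1.4]
```

View pics/s17.png

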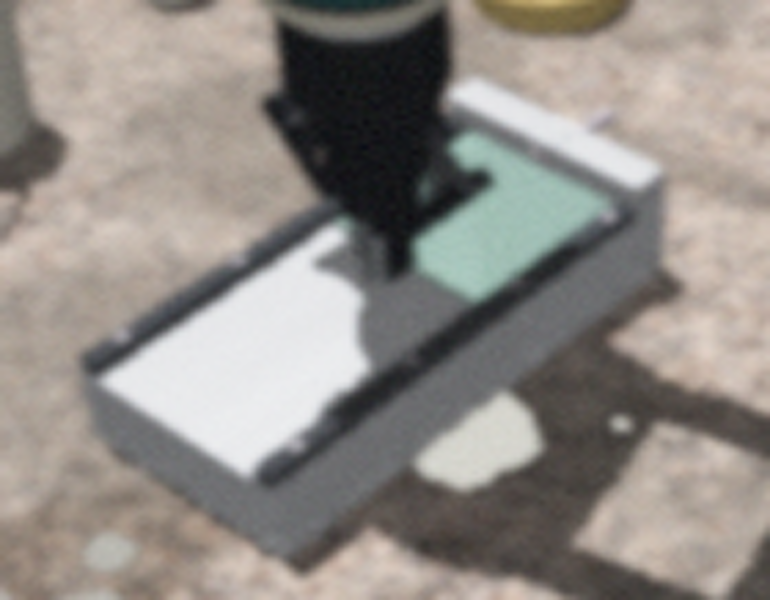

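View pics/t17.png

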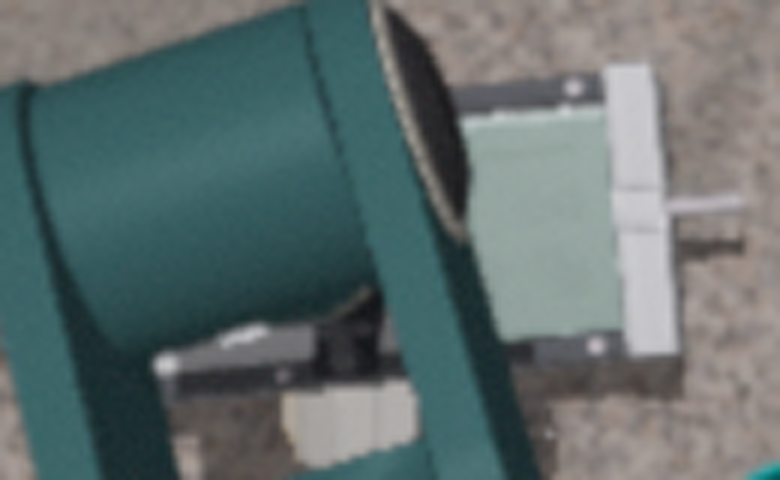

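Run:
```python
from h import *
q=quat(ba,0.); P=lambda s,z: np.r_[pk,z]+s*bx
def S():
    o=r.get_obs(); print('s %.4f z %.4f Fx %.2f t %.2f'%((o['ee_pos']-np.r_[pk,0])@bx,o['ee_pos'][2],o['ft_force']@bx,o['time']),np.round(o['ft_force'],1))
c=r.line_to(P(-.053,.0375),q,max_speed=.008,contact_N=10); print(c); S()
r.line_to(P(-.085,.0385),q,max_speed=.06)
r.line_to(P(-.10,.15),q,max_speed=.15)
r.goto(P(-.25,.30)+[-.12,0,0],q); S()
t=r.get_image('top')
cv2.imwrite('pics/t18.png',cv2.resize(t['pixels'][140:260,110:310],(800,480),interpolation=2))
cv2.imwrite('pics/s18.png',cv2.resize(r.get_image('scene')['pixels'][150:300,150:350],(800,600),interpolation=2))
```

```text
True
s -0.0583 z 0.0374 Fx -5.85 t 53.71 [-0.1  5.9  1.3]
s -0.2586 z 0.2985 Fx 0.55 t 56.19 [ 0.  -0.5 -0.8]
```

View pics/t18.png

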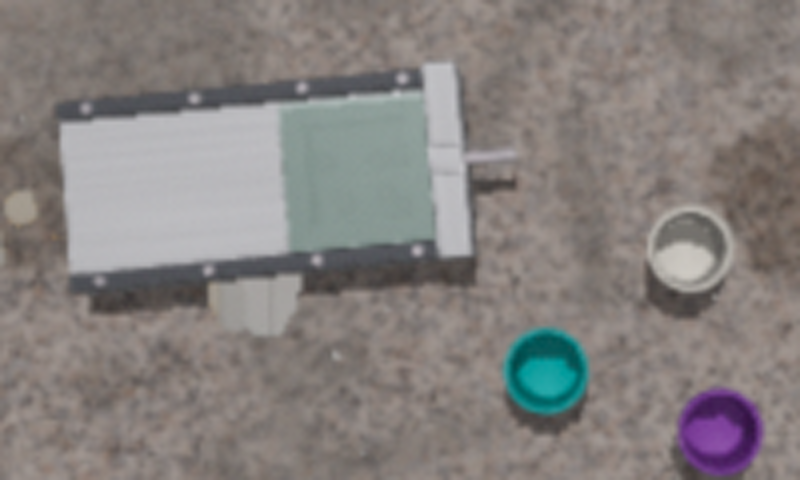

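View pics/s18.png

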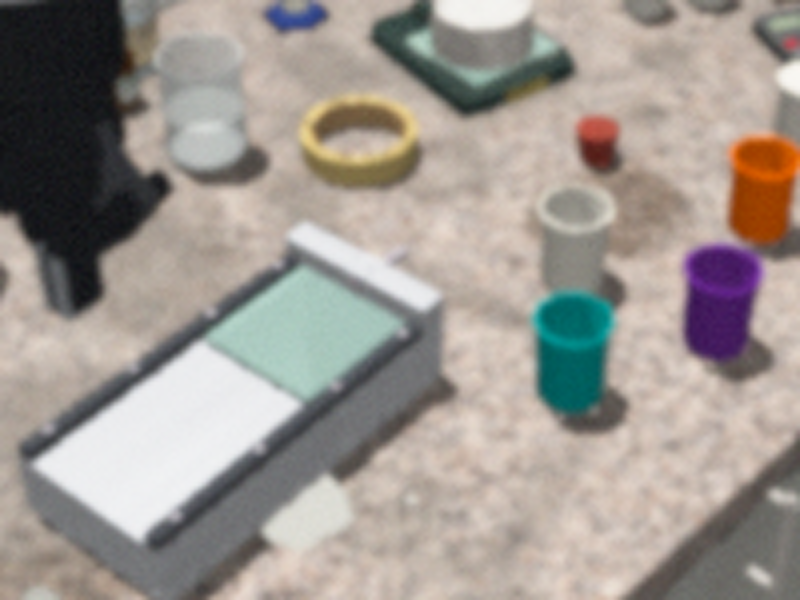

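Run:
```python
from h import *
print(r.sign_off(), r.get_obs()['time'])
```

```text
the job is handed in; nothing more can be done
the job is handed in; nothing more can be done
```

I poured all six balls into the pocket, stood the empty beaker back at its original spot, and pushed the glass cover fully home. I handed the job in at about 56 s of the 72 s; `r.sign_off()` gives no verdict.

- **Balls and beaker:** the top view showed six balls in the pocket before I closed it. The beaker is empty and upright, and the other things look unmoved.
- **Cover:** it is flat between the rails. Its rear edge is about 48 mm behind the pocket centre, so it is home.
- **Plunger:** its rod stands about 12 mm farther out of the back of the end wall than before. A second push stopped at the same place. The force limit was set so pressing stayed below about 20 N.
- **Disagreement:** the first push passed above the cover without moving it, because the shut fingertips sat about 30 mm higher than `r.tip_extent` (17 mm) implies. I touched the deck to find the true tip height and pushed again at that height.

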